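# Find the hidden release notch on a crimping press

### The job

Somewhere along the raised grey front rail of the crimping press there is a shallow notch with the drawer release tab inside it. Touch the top of the rail with a fingertip at its blue end, run the fingertip lightly along the rail until you feel the notch, then press the tab inside it fully down so that the orange scrap drawer pops out. Do not touch the drawer itself, leave the screwdriver, bottle and bushing where they are, and come clear at the end.

Things in the scene. Friction and masses are not known exactly. Their poses are not given: they have to be found in the camera images.
- press: Bench crimping press, fixed. Origin: at bench height under the centre line of its front rail; x points away from the robot (rail to press head), y to the left along the rail, z up. All mm figures here are in this frame. White deck behind the rail at z 71; the press head behind it (x above 100) rises to z 146. Push on the press with no more than about 40 N.
- rail_middle (a point): Point on the rail's top line (press frame 0, 0, 95 mm; axes as the press). The rail is a straight ridge 24 mm thick (x -12 to 12), y -160 to 190, flat top at z 95, grey except its left 30 mm (blue). The notch cuts through its whole thickness, is 46 mm long along y, and its centre lies anywhere from y -45 to 45 mm, different each time.
- marked_end (a point): Centre of the top of the blue end of the rail (press frame: x 0, y 175 mm, z 95 mm); axes as the press.
- release_tab (a joint): How far the release tab in the notch is pressed down, m: 0 up, 0.008 fully down. The tab is the notch floor (46 by 22 mm), grey like the rail; its top lies 6.3 mm below the rail top, 14.3 mm when fully down. Moves straight down against about 4 N of friction (somewhat more when fast) and stays where it is left.
- scrap_drawer (a joint): How far the scrap drawer has come out towards the robot, m: 0 shut, 0.024 out; driven by the release tab (three times its movement). The orange drawer front is 170 mm wide, on the front face below the rail (press frame: y -85 to 85 mm, z 12 to 58 mm, x -16 mm when shut, x -40 mm when out).
- screwdriver: Loose screwdriver with red handle, 160 mm long, lying on the bench in front of the press. Leave alone.
- flux: Loose small bottle with white cap, 40 mm diameter, 75 mm high, standing on the bench to the right of the press; origin at the centre of its underside. Leave alone.
- bushing: Loose flanged steel bushing, 34 mm diameter, 20 mm high, standing on the deck behind the rail; origin at the centre of its underside. Leave alone.

How it is judged:
On the way, in this order (a step that is already met when the one before it is completed fails the run):
1. a fingertip touches the blue end of the rail (contact force between the fingers and press above 0.3 N and y of the grasp point in the frame of marked_end between -0.03 and 0.03 m and z of the grasp point in the frame of marked_end below 0.05 m).
2. the fingertip, run along the rail, touches it 45 to 80 mm from the blue end's centre (contact force between the fingers and press above 0.3 N and y of the grasp point in the frame of marked_end between -0.08 and -0.045 m).
3. the fingers press the release tab fully down (contact force between the fingers and press above 0.3 N and value of joint release_tab above 0.0065 m).
At the end, for the whole second after the job is handed in: The release tab is at least 6.5 mm down, the scrap drawer at least 19 mm out, and screwdriver, bottle and bushing rest within 15 mm of where they stood (value of joint release_tab above 0.0065 m and value of joint scrap_drawer above 0.019 m and distance of each of screwdriver, flux, bushing from where it was at the start of the episode below 0.015 m and linear speed of each of screwdriver, flux, bushing below 0.02 m/s); the robot touches nothing.
It fails at once if the robot touches the scrap drawer (contact force between any of the fingers, the arm and scrap_drawer above 0.3 N).
It fails at once if the press is pushed harder than 60 N (contact force between the fingers and press above 60 N).
It fails at once if the screwdriver, bottle or bushing is moved 15 mm or more (distance of any of screwdriver, flux, bushing from where it was at the start of the episode above 0.015 m).
It also fails if it takes over 61 s, if anything falls off the work surface, if the arm or the gripper's body presses on something with over 40 N, if the wrist force passes 120 N, or if a joint passes its speed limit or range.

### The arm

A 6-joint arm with a two-finger parallel gripper is mounted at the origin on the work surface. World frame = base frame: x ahead of the robot, y to its left, z up, the work surface at z = 0. Lengths are in m, angles in rad, forces in N, time in s.
With the tool pointing down it reaches from about 0.3 to 0.775 m from the base axis. Payload 14.6 kg.
Tool frame: the origin (TCP) lies at the very end of the fingers, on their centre line; the grasp point (between the pads) lies 19 mm behind it; z points along the fingers, y is the line along which they close (so a half turn about z gives the same grasp; the last joint's range is limited). The gripper opens to 94 mm and grips with 3 to 60 N. Pads are 16 mm wide; open, the fingers measure 119 mm over their backs; the gripper's body (75 mm by 177 mm) begins 78 mm behind the grasp point.
Start: joints at [-1.257, 0.3, 1.521, -0, 1.321, -0.067], TCP at [0.204, -0.511, 0.205] pointing down, gripper open.
Joint ranges: [-3.03, 3.03], [-0.79, 2.21], [0.23, 2.52], [-1.04, 4.18], [0, 3.07], [-2.55, 2.55]. Speed limits (rad/s): [2.22, 2.22, 2.57, 3.14, 3.14, 3.14].

### API

Orientations are given as [roll, pitch, yaw] about the fixed x, y, z axes, in that order (R = Rz(yaw) Ry(pitch) Rx(roll)).
In Python, from station import * gives the robot as it stands.
- The arm moves only by the tool jog_arm, never from a script. Its argument "rows" is a list of rows, each a list of 3 entries, a list of its own where there are three numbers: the shift along the tool's x, y, z in m, then the turn about the tool's z in degrees, then the finger opening in m, from 0 to 0.094. A call has 1 to 12 rows; each row shifts and turns the commanded pose from where the row before left it, along the tool's axes as they then stand; what a row does not reach is not made up. A row lasts 1/12 s, in which the tool goes at most 41.7 mm and 7.16 degrees, less where a joint would pass 70% of its speed; a pose out of reach is approached as far as the arm can. A call is refused whole if a number of a shift passes 0.0417 or a number of a turn 7.16, either way. A call with a gripper value outside its range is refused whole. The fingers move at their own pace and stop on an object; "squeeze" is the grip in N (left out, the last holds). Time passes only in rows, so rows that do not move let the fingers close. It gives the time, the measured TCP pose, the force, the opening and the grip force at its end, in the units of the state.
- get_obs(): the state, without advancing time (a new reading comes with each control period).
- camera(name): name is "side" or "top"; returns a dict with "image" (384x512x3 uint8, red, green, blue), "range_z" (384x512 float32, m along the optical axis (not along the pixel's ray), 0 where there is no reading), "K" (3x3 intrinsics, pixels), "world_from_camera" (4x4, takes a point from camera to world coordinates). Camera axes: x right, y up, looking along -z (the intrinsics and any distortion apply to the point x, -y, -z); pixel columns grow to the right and rows downward; lengths in m; the calibration is good to about 2 mm. A picture is of the moment at which its call begins.
- hand_in(): hands the job in; it is judged then, once.
Trained networks look in a picture, given as the dict that the camera call returned (one of the last four; its "shot" number tells which), for a name from the list of things; names that differ only in an ending like _2 or _b are one class to them, and where a whole thing is asked for, a point or a joint stands for the part that bears it (a point fixed in the world has none). Each returns a list of dicts, best first, with "p" (0 to 1); they miss things now and then, are a little off and sometimes report something else, mostly with a low value. They report only what shows in the picture. A call takes as long as a camera call.
- search_frame(label, picture): "at" ([column, row] as shares, 0 to 1, of the picture: columns of its width, rows of its height, amid what is visible of it).
- spot_point(label, picture): "at" ([column, row] as shares, 0 to 1, of the picture: columns of its width, rows of its height: a listed point, or the origin of a listed thing).
The state is a dict: "time_s": time; "qpos": joint angles; "joint_vel": joint speeds; "tau": joint torques, N m; "ee_pos": TCP position; "eef_rot": TCP orientation; "force": force on the tool from outside, world axes, zero at the start; "moment": the same for the moment, N m; "grip_width": finger opening in m; "grip_force": force on a finger pad.
Only numpy, scipy, OpenCV 4.12 (cv2) and the standard library are available. Lean on these libraries where they do the work, as an engineer would, in place of code of your own. Each camera call takes 0.05 s, during which the arm holds its last target. There are 200 camera calls.

## Working session

There is one attempt and no reset: what is moved stays moved. The work goes in short steps, Python scripts to look and compute and a tool call to move; the robot and the scene stay as the last step left them, time stands still between calls to the robot, and variables do not carry over. Pictures are saved under pics/ and viewed, at most 10 in all, crops included, and the job is handed in when it is done.

Besides the shell and the picture viewer there is one more tool, called after "Call:" by a JSON object that holds its "name" and its "arguments", one argument or row to a line. jog_arm: Moves the arm, as the interface text tells. Its arguments: {"type":"object","properties":{"rows":{"type":"array","items":{"type":"array"}},"squeeze":{"type":"number"}},"required":["rows"]}

```bash
mkdir -p pics; cat > h.py <<'E'
from station import *
import numpy as np, cv2
def world(c,at):
    h,w=c["range_z"].shape; u,v=at[0]*w,at[1]*h
    d=c["range_z"][max(0,int(v)-1):int(v)+2,max(0,int(u)-1):int(u)+2]; d=np.median(d[d>0]) if (d>0).any() else 0
    r=np.linalg.inv(c["K"])@[u,v,1]*d
    return (c["world_from_camera"]@[r[0],-r[1],-r[2],1])[:3]
def cloud(c):
    h,w=c["range_z"].shape; v,u=np.mgrid[0:h,0:w]; d=c["range_z"]
    r=np.stack([u+.5,v+.5,np.ones_like(u)],-1)@np.linalg.inv(c["K"]).T*d[...,None]
    p=np.stack([r[...,0],-r[...,1],-r[...,2],np.ones_like(d)],-1)
    return (p@c["world_from_camera"].T)[...,:3]
E
python3 - <<'E'
from h import *
np.set_printoptions(precision=4,suppress=True)
ims=[]
for n in("top","side"):
    c=camera(n); ims.append(c["image"]); cv2.imwrite(f"pics/{n}0.png",c["image"][...,::-1])
    print(n,c["K"].round(1).tolist(),c["world_from_camera"].round(3).tolist())
    for l in("press","rail_middle","marked_end","screwdriver","flux","bushing"):
        print(l,[(np.round(q["at"],3),round(q["p"],2),world(c,q["at"])) for q in spot_point(l,c)[:2]])
o=get_obs(); print({k:np.round(o[k],4) for k in("time_s","ee_pos","eef_rot","force","grip_width")})
E
```

```text
top [[363.7, 0.0, 258.0], [0.0, 363.7, 195.6], [0.0, 0.0, 1.0]] [[-0.0, 0.997, -0.073, 0.491], [-1.0, 0.001, 0.016, -0.028], [0.016, 0.073, 0.997, 0.787], [0.0, 0.0, 0.0, 1.0]]
press [(array([0.461, 0.553]), 0.93, array([0.5097, 0.0031, 0.0938]))]
rail_middle [(array([0.463, 0.549]), 0.67, array([0.5128, 0.0014, 0.0944]))]
marked_end []
screwdriver [(array([0.41 , 0.671]), 0.68, array([0.4174, 0.0602, 0.0205]))]
flux [(array([0.707, 0.54 ]), 0.68, array([ 0.5212, -0.2523,  0.0478]))]
bushing []
side [[347.1, 0.0, 257.4], [0.0, 347.1, 194.7], [0.0, 0.0, 1.0]] [[0.73, 0.532, -0.43, 0.239], [-0.684, 0.58, -0.443, -0.355], [0.014, 0.617, 0.787, 0.655], [0.0, 0.0, 0.0, 1.0]]
press [(array([0.447, 0.552]), 0.75, array([ 0.4939, -0.0062,  0.0477]))]
rail_middle [(array([0.45 , 0.491]), 0.9, array([0.5186, 0.0155, 0.0868]))]
marked_end [(array([0.382, 0.363]), 0.64, array([0.5518, 0.1806, 0.0926]))]
screwdriver [(array([0.361, 0.585]), 0.65, array([0.4134, 0.0482, 0.0211])), (array([0.646, 0.784]), 0.5, array([ 0.5075, -0.2778,  0.0344]))]
flux [(array([0.649, 0.782]), 0.82, array([ 0.5092, -0.2791,  0.0377]))]
bushing [(array([0.452, 0.491]), 0.52, array([0.5207, 0.0145, 0.086 ])), (array([0.444, 0.385]), 0.49, array([0.5996, 0.1223, 0.0751]))]
{'time_s': np.float64(0.7), 'ee_pos': array([ 0.2044, -0.5106,  0.2054]), 'eef_rot': array([ 3.1416, -0.    ,  0.3808]), 'force': array([-0.1725,  0.0119, -0.5582]), 'grip_width': np.float64(0.0942)}
```

View pics/top0.png

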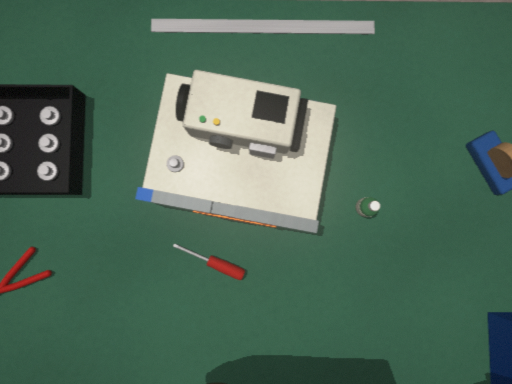

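View pics/side0.png

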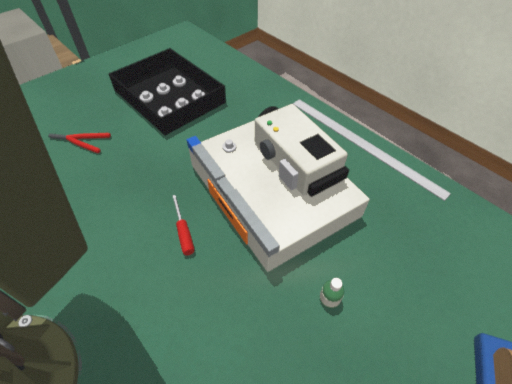

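```bash
python3 - <<'E'
from h import *
np.set_printoptions(precision=4,suppress=True)
for n in("top","side"):
    c=camera(n); P=cloud(c); hsv=cv2.cvtColor(c["image"],cv2.COLOR_RGB2HSV)
    x,y,z=P[...,0],P[...,1],P[...,2]
    m=(abs(z-.095)<.006)&(x>.42)&(x<.62)&(y>-.23)&(y<.25)&(c["range_z"]>0)
    # largest component
    k,l,s,ce=cv2.connectedComponentsWithStats(m.astype(np.uint8)); i=1+s[1:,4].argmax(); m=l==i
    p=P[m]; 
    vx,vy,x0,y0=cv2.fitLine(p[:,:2].astype(np.float32),cv2.DIST_HUBER,0,1e-4,1e-4).ravel()
    d=np.array([vx,vy])*np.sign(vy); s_=(p[:,:2]-[x0,y0])@d; t=(p[:,:2]-[x0,y0])@[d[1],-d[0]]
    print(n,s[i],"z",np.median(p[:,2]),"dir",d,"yaw",np.degrees(np.arctan2(-d[0],d[1])),"c",x0,y0,"s",s_.min(),s_.max(),"t",np.percentile(t,[1,50,99]))
    print("left end",[x0,y0]+d*s_.max(),"right end",[x0,y0]+d*s_.min())
    H=hsv[m]; b=(H[:,0]>95)&(H[:,0]<130)&(H[:,1]>110); print("blue",b.sum(),p[b].mean(0), s_[b].min() if b.any() else 0)
    # depth profile along s
    for a in np.arange(-.18,.18,.02):
        q=(s_>=a)&(s_<a+.02); 
        if q.any(): print(round(a,3),q.sum(),p[q,2].mean().round(4),end="; ")
    print()
E
```

```text
top [ 231  205   87   28 1066] z 0.09444232083176496 dir [0.1834 0.983 ] yaw -10.567578 c 0.49727777 -0.072189614 s -0.08050602974245903 0.0838524631069257 t [-0.0117  0.      0.0117]
left end [0.5127 0.0102] right end [ 0.4825 -0.1513]
blue 0 [nan nan nan] 0
-0.1 4 0.0934; -0.08 130 0.0947; -0.06 135 0.0947; -0.04 132 0.0946; -0.02 133 0.0946; -0.0 133 0.0944; 0.02 132 0.0944; 0.04 131 0.0943; 0.06 131 0.0942; 0.08 5 0.0898; 
side [226 188  54  63 891] z 0.09277503813014543 dir [0.183  0.9831] yaw -10.541671 c 0.49714926 -0.07783418 s -0.07463944243706669 0.08666452436172908 t [-0.0117  0.      0.0123]
left end [0.513  0.0074] right end [ 0.4835 -0.1512]
blue 0 [nan nan nan] 0
-0.08 104 0.0928; -0.06 124 0.0927; -0.04 119 0.0929; -0.02 113 0.0928; -0.0 106 0.0929; 0.02 106 0.0925; 0.04 98 0.0925; 0.06 93 0.0924; 0.08 28 0.0923; <stdin>:14: RuntimeWarning: Mean of empty slice.
  ret = um.true_divide(
```

The top view shows the rail from its blue end at pixel (145,195) to (317,226), with an edge at about (212,206). The drawer is just below the rail, the bushing is at (175,162), the screwdriver at (225,266) and the bottle at (370,207). The notch may show in the range data, so I'll take a profile along the rail.

```bash
python3 - <<'E'
from h import *
np.set_printoptions(precision=4,suppress=True)
d=np.array([.1832,.9831]); 
for n in("top","side"):
    c=camera(n); P=cloud(c); hsv=cv2.cvtColor(c["image"],cv2.COLOR_RGB2HSV)
    r=P[...,:2]-[.512,.006]; s=r@d; t=r@[d[1],-d[0]]
    b=(hsv[...,0]>95)&(hsv[...,0]<130)&(hsv[...,1]>110)&(abs(P[...,2]-.095)<.012)&(abs(t)<.03)&(s>.1)&(s<.25)
    print(n,"blue",b.sum(),P[b].mean(0),"s",np.percentile(s[b],[2,50,98]),"t",np.percentile(t[b],[2,50,98]))
    print("rail s",[np.percentile(s[(abs(t)<.008)&(abs(P[...,2]-.095)<.012)&(abs(s)<.23)],[0,.5,99.5,100])])
    for a in np.arange(-.165,.195,.006):
        q=(s>=a)&(s<a+.006)&(abs(t)<.007)&(P[...,2]>.05)
        print(f"{a*1e3:.0f}:{np.median(P[q][:,2])*1e3:.1f}" if q.any() else f"{a*1e3:.0f}:-",end=" ")
    print()
    m=(abs(P[...,2]-.091)<.009)&(abs(s)<.2)&(abs(t)<.02)
    for a in(.16,.12,.0,-.05,-.15):
        q=m&(abs(s-a)<.012); print(a,np.percentile(t[q],[2,98]))
    for l in("bushing","screwdriver","flux"):
        for q in search_frame(l,c)[:1]:
            w=world(c,q["at"]);rr=w[:2]-[.512,.006];print(l,w,"s",rr@d,"t",rr@[d[1],-d[0]],q["p"])
E
```

```text
top blue 193 [0.5437 0.1782 0.0946] s [0.1605 0.1754 0.1893] t [-0.0115 -0.0005  0.0109]
rail s [array([-0.1599, -0.1583,  0.1878,  0.19  ])]
-165:94.6 -159:94.6 -153:94.9 -147:94.9 -141:95.2 -135:94.5 -129:94.8 -123:94.4 -117:94.6 -111:94.7 -105:94.7 -99:94.5 -93:94.5 -87:94.9 -81:93.9 -75:94.6 -69:94.1 -63:94.6 -57:94.6 -51:94.3 -45:94.1 -39:94.1 -33:94.1 -27:95.0 -21:94.3 -15:93.5 -9:94.4 -3:93.4 3:88.5 9:88.5 15:88.3 21:88.5 27:88.6 33:88.7 39:88.2 45:93.3 51:94.2 57:94.5 63:94.1 69:95.4 75:94.8 81:94.7 87:94.4 93:94.5 99:94.5 105:94.5 111:94.3 117:94.6 123:94.8 129:94.7 135:94.7 141:95.3 147:95.0 153:94.6 159:94.1 165:94.7 171:95.0 177:94.4 183:94.9 189:94.4 
0.16 [-0.0114  0.0115]
0.12 [-0.0114  0.0116]
0.0 [-0.0115  0.0111]
-0.05 [-0.0114  0.0113]
-0.15 [-0.0117  0.0111]
bushing [0.601  0.1251 0.0906] s 0.13340592973804155 t 0.06566926385816586 0.76
screwdriver [0.3964 0.03   0.026 ] s 0.002395099473119441 t -0.11801152205548078 0.93
flux [ 0.5292 -0.258   0.0524] s -0.2564407329268919 t 0.06525930512360022 0.61
side blue 101 [0.5446 0.1785 0.092 ] s [0.1616 0.176  0.189 ] t [-0.0105  0.0007  0.0131]
rail s [array([-0.1599, -0.1594,  0.1878,  0.191 ])]
-165:72.9 -159:87.9 -153:92.9 -147:92.9 -141:92.5 -135:93.6 -129:93.1 -123:93.1 -117:92.3 -111:92.8 -105:92.9 -99:93.0 -93:92.7 -87:92.8 -81:93.1 -75:92.8 -69:92.8 -63:92.5 -57:92.4 -51:92.7 -45:92.7 -39:92.2 -33:92.0 -27:92.5 -21:92.0 -15:92.6 -9:92.9 -3:92.5 3:87.2 9:86.8 15:86.4 21:86.0 27:86.4 33:86.1 39:86.2 45:90.8 51:92.2 57:92.4 63:92.0 69:92.7 75:92.8 81:92.7 87:93.0 93:92.4 99:92.7 105:92.3 111:92.9 117:92.5 123:92.2 129:92.3 135:92.6 141:92.4 147:92.7 153:92.7 159:92.8 165:92.6 171:92.1 177:92.5 183:92.4 189:- 
0.16 [-0.0106  0.0133]
0.12 [-0.0108  0.0129]
0.0 [-0.0105  0.0123]
-0.05 [-0.0106  0.0127]
-0.15 [-0.0109  0.0131]
screwdriver [0.3965 0.0158 0.0226] s -0.011478907759170764 t -0.11536572834502413 0.9
```

The notch shows in both cameras, at about y 0 to 46 mm (centre about +22). The rail's yaw is about -10.56°. I'll turn the tool parallel to the rail and close the fingers.

Call:
{"name": "jog_arm", "arguments": {
  "rows": [
    [[0,0,0],6.5,0],
    [[0,0,0],6.5,0],
    [[0,0,0],6.5,0],
    [[0,0,0],6.5,0],
    [[0,0,0],6.4,0],
    [[0.005,-0.018,0],0,0],
    [[0.01,-0.035,0],0,0],
    [[0.01,-0.035,0],0,0],
    [[0.01,-0.035,0],0,0],
    [[0.01,-0.035,0],0,0],
    [[0.01,-0.035,0],0,0],
    [[0.01,-0.035,0],0,0]
  ],
  "squeeze": 15
}}

```text
time_s: 2.2
ee_pos: [0.3105, -0.2968, 0.2056]
eef_rot: [3.141, -0.0, -0.185]
force: [0.8, -0.9, 0.3]
grip_width: 0.0175
grip_force: 0.0
```

Call:
{"name": "jog_arm", "arguments": {
  "rows": [
    [[0.01,-0.035,0],0,0],
    [[0.01,-0.035,0],0,0],
    [[0.01,-0.035,0],0,0],
    [[0.01,-0.035,0],0,0],
    [[0.01,-0.035,0],0,0],
    [[0.01,-0.035,0],0,0],
    [[0.01,-0.035,0],0,0],
    [[0.01,-0.035,0],0,0],
    [[0.01,-0.035,0],0,0],
    [[0.01,-0.035,0],0,0],
    [[0.01,-0.035,0],0,0],
    [[0,0,0],0,0]
  ]
}}

```text
time_s: 3.2
ee_pos: [0.4904, 0.0642, 0.2052]
eef_rot: [-3.141, -0.0, -0.181]
force: [-0.3, 0.3, -0.6]
grip_width: 0.0007
grip_force: 0.0
```

Call:
{"name": "jog_arm", "arguments": {
  "rows": [
    [[0.008,-0.0304,0],0,0],
    [[0.008,-0.0304,0],0,0],
    [[0.008,-0.0304,0],0,0],
    [[0.008,-0.0304,0],0,0],
    [[0,0,0.02],0,0],
    [[0,0,0.03],0,0],
    [[0,0,0.03],0,0],
    [[0,0,0.015],0,0],
    [[0,0,0.003],0,0],
    [[0,0,0],0,0],
    [[0,0,0],0,0],
    [[0,0,0],0,0]
  ]
}}

```text
time_s: 4.2
ee_pos: [0.5435, 0.1735, 0.1091]
eef_rot: [-3.141, -0.002, -0.185]
force: [0.0, -0.8, -0.4]
grip_width: 0.0006
grip_force: 0.0
```

Call:
{"name": "jog_arm", "arguments": {
  "rows": [
    [[0,0,0.003],0,0],
    [[0,0,0.003],0,0],
    [[0,0,0.002],0,0],
    [[0,0,0.001],0,0],
    [[0,0,0],0,0],
    [[0,0,0],0,0]
  ]
}}

```text
time_s: 4.7
ee_pos: [0.5428, 0.1735, 0.0984]
eef_rot: [3.142, 0.0, -0.185]
force: [0.1, -0.6, -0.1]
grip_width: 0.0005
grip_force: 0.0
```

Call:
{"name": "jog_arm", "arguments": {
  "rows": [
    [[0,0,0.001],0,0],
    [[0,0,0.001],0,0],
    [[0,0,0],0,0],
    [[0,0,0],0,0]
  ]
}}

```text
time_s: 5.03
ee_pos: [0.5428, 0.1735, 0.0964]
eef_rot: [3.142, 0.0, -0.185]
force: [0.4, 0.6, -0.2]
grip_width: 0.0005
grip_force: 0.0
```

Call:
{"name": "jog_arm", "arguments": {
  "rows": [
    [[0,0,0.001],0,0],
    [[0,0,0],0,0],
    [[0,0,0],0,0]
  ]
}}

```text
time_s: 5.28
ee_pos: [0.5428, 0.1735, 0.0954]
eef_rot: [3.142, 0.0, -0.185]
force: [-1.0, -0.2, -0.8]
grip_width: 0.0005
grip_force: 0.0
```

Call:
{"name": "jog_arm", "arguments": {
  "rows": [
    [[0,0,0.0007],0,0],
    [[0,0,0],0,0],
    [[0,0,0],0,0]
  ]
}}

```text
time_s: 5.53
ee_pos: [0.5429, 0.1735, 0.0953]
eef_rot: [-3.141, -0.0, -0.185]
force: [-2.2, -1.4, 7.4]
grip_width: 0.0004
grip_force: 2.9
```

Contact at z 0.0953 with 7 N. Now I'll slide along the rail.

Call:
{"name": "jog_arm", "arguments": {
  "rows": [
    [[0,0.0045,0],0,0],
    [[0,0.0045,0],0,0],
    [[0,0.0045,0],0,0],
    [[0,0.0045,0],0,0],
    [[0,0.0045,0],0,0],
    [[0,0.0045,0],0,0],
    [[0,0.0045,0],0,0],
    [[0,0.0045,0],0,0],
    [[0,0.0045,0],0,0],
    [[0,0.0045,0],0,0],
    [[0,0.0045,0],0,0],
    [[0,0.0045,0],0,0]
  ]
}}

```text
time_s: 6.53
ee_pos: [0.5332, 0.1203, 0.0953]
eef_rot: [-3.141, -0.001, -0.185]
force: [0.8, 3.8, 5.6]
grip_width: 0.0006
grip_force: 2.7
```

Call:
{"name": "jog_arm", "arguments": {
  "rows": [
    [[0,0.005,0],0,0],
    [[0,0.005,0],0,0],
    [[0,0.005,0],0,0],
    [[0,0.005,0],0,0],
    [[0,0.005,0],0,0],
    [[0,0.005,0],0,0],
    [[0,0.005,0],0,0],
    [[0,0.005,0],0,0],
    [[0,0.005,0],0,0],
    [[0,0.005,0],0,0],
    [[0,0.005,0],0,0]
  ]
}}

```text
time_s: 7.45
ee_pos: [0.5228, 0.066, 0.095]
eef_rot: [-3.141, -0.0, -0.185]
force: [1.0, 3.1, 4.4]
grip_width: 0.0001
grip_force: 2.1
```

Call:
{"name": "jog_arm", "arguments": {
  "rows": [
    [[0,0.004,0],0,0],
    [[0,0.004,0],0,0],
    [[0,0.004,0],0,0],
    [[0,0,0],0,0]
  ]
}}

```text
time_s: 7.78
ee_pos: [0.5206, 0.0538, 0.0949]
eef_rot: [3.142, -0.0, -0.185]
force: [-0.8, -1.5, 5.6]
grip_width: 0.0007
grip_force: 2.9
```

Call:
{"name": "jog_arm", "arguments": {
  "rows": [
    [[0,0.004,0],0,0],
    [[0,0.004,0],0,0],
    [[0,0,0],0,0]
  ]
}}

```text
time_s: 8.03
ee_pos: [0.5186, 0.0458, 0.0943]
eef_rot: [3.141, 0.001, -0.185]
force: [-0.8, -0.5, -0.3]
grip_width: 0.0001
grip_force: 0.0
```

Call:
{"name": "jog_arm", "arguments": {
  "rows": [
    [[0,0.004,0],0,0],
    [[0,0.004,0],0,0],
    [[0,0,0],0,0]
  ]
}}

```text
time_s: 8.28
ee_pos: [0.5174, 0.0381, 0.0945]
eef_rot: [3.141, 0.001, -0.185]
force: [0.1, 0.7, -0.2]
grip_width: 0.0
grip_force: 0.0
```

The force drops away at s ≈ 45 mm, so the notch edge matches the camera. I'll centre in the notch and press.

Call:
{"name": "jog_arm", "arguments": {
  "rows": [
    [[0,0.004,0],0,0],
    [[0,0.004,0],0,0],
    [[0,0.0015,0],0,0],
    [[0,0,0.002],0,0],
    [[0,0,0.002],0,0],
    [[0,0,0],0,0]
  ]
}}

```text
time_s: 8.78
ee_pos: [0.5156, 0.0296, 0.0902]
eef_rot: [3.141, 0.001, -0.185]
force: [-0.2, 0.4, 0.4]
grip_width: 0.0007
grip_force: 0.0
```

Call:
{"name": "jog_arm", "arguments": {
  "rows": [
    [[0,0,0.001],0,0],
    [[0,0,0.001],0,0],
    [[0,0,0.001],0,0],
    [[0,0,0.001],0,0],
    [[0,0,0],0,0]
  ]
}}

```text
time_s: 9.2
ee_pos: [0.5159, 0.0296, 0.0867]
eef_rot: [-3.141, -0.0, -0.185]
force: [-0.8, 1.3, 1.6]
grip_width: 0.0004
grip_force: 0.7
```

Call:
{"name": "jog_arm", "arguments": {
  "rows": [
    [[0,0,0.001],0,0],
    [[0,0,0.001],0,0],
    [[0,0,0.001],0,0],
    [[0,0,0],0,0]
  ]
}}

```text
time_s: 9.53
ee_pos: [0.5159, 0.0296, 0.0836]
eef_rot: [-3.141, 0.0, -0.185]
force: [0.6, 1.2, 1.6]
grip_width: 0.0003
grip_force: 0.4
```

The tab is moving. I'll keep going to the stop.

Call:
{"name": "jog_arm", "arguments": {
  "rows": [
    [[0,0,0.001],0,0],
    [[0,0,0.001],0,0],
    [[0,0,0.0005],0,0],
    [[0,0,0],0,0],
    [[0,0,0],0,0]
  ]
}}

```text
time_s: 9.95
ee_pos: [0.5159, 0.0294, 0.0811]
eef_rot: [3.141, 0.0, -0.185]
force: [-0.2, 1.9, 0.5]
grip_width: 0.0005
grip_force: 0.6
```

Call:
{"name": "jog_arm", "arguments": {
  "rows": [
    [[0,0,0.0005],0,0],
    [[0,0,0.0003],0,0],
    [[0,0,0],0,0],
    [[0,0,0],0,0]
  ]
}}

```text
time_s: 10.28
ee_pos: [0.516, 0.0295, 0.0809]
eef_rot: [-3.142, -0.0, -0.185]
force: [-2.9, 0.9, 8.1]
grip_width: 0.0002
grip_force: 4.2
```

Stop reached at z 0.0809 (14.4 mm below the rail top) with 8 N. I'll lift clear and check.

Call:
{"name": "jog_arm", "arguments": {
  "rows": [
    [[0,0,-0.003],0,0],
    [[0,0,-0.008],0,0],
    [[0,0,-0.02],0,0],
    [[0,0,-0.03],0,0],
    [[0,0,-0.03],0,0],
    [[0,0,-0.03],0,0],
    [[0,0.03,-0.01],0,0],
    [[0,0.04,0],0,0],
    [[0,0.04,0],0,0],
    [[0,0.04,0],0,0],
    [[0,0.02,0],0,0],
    [[0,0,0],0,0]
  ]
}}

```text
time_s: 11.28
ee_pos: [0.4838, -0.141, 0.2118]
eef_rot: [3.141, -0.0, -0.188]
force: [0.7, 0.9, -0.4]
grip_width: 0.0008
grip_force: 0.0
```

```bash
python3 - <<'E'
from h import *
np.set_printoptions(precision=4,suppress=True)
d=np.array([.1832,.9831]); c=camera("top"); cv2.imwrite("pics/top1.png",c["image"][...,::-1])
P=cloud(c); r=P[...,:2]-[.512,.006]; s=r@d; t=r@[d[1],-d[0]]; z=P[...,2]
q=(abs(s-.023)<.018)&(abs(t)<.007)&(z<.12); print("tab z",np.median(z[q]))
hsv=cv2.cvtColor(c["image"],cv2.COLOR_RGB2HSV); o=(hsv[...,0]>3)&(hsv[...,0]<20)&(hsv[...,1]>150)&(abs(s)<.1)&(t<0)&(t>-.06)
print("drawer t",np.percentile(t[o],[2,50,98]),o.sum())
for l in("screwdriver","flux","bushing"): print(l,[(world(c,x["at"]),x["p"]) for x in search_frame(l,c)[:1]])
g=get_obs(); print(g["time_s"],g["ee_pos"],g["force"])
E
```

```text
tab z 0.08020128862871673
drawer t [-0.0398 -0.0377 -0.0285] 173
screwdriver [(array([0.4043, 0.0399, 0.0244]), 0.88)]
flux []
bushing [(array([0.6063, 0.1249, 0.0903]), 0.7)]
11.4833 [ 0.4848 -0.1369  0.2116] [ 0.3442  0.5552 -0.6377]
```

View pics/top1.png

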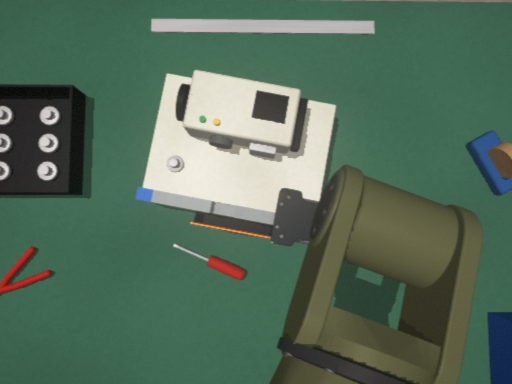

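The drawer is out: its orange front is at about (230,230), 40 mm ahead of the rail. The tab reads about 14 mm below the rail top. The screwdriver and bushing are at the same pixels as before. The bottle is hidden under the arm, which stayed well above it.

```bash
python3 -c "
from station import *
print(hand_in())"
```

```text
the job is handed in; nothing more can be done
None
```

The release tab is fully down, the scrap drawer is out by about 24 mm, the arm is clear and the job is handed in; I didn't re-check the bottle, which the arm hid in the last picture, but the screwdriver and bushing had not moved.

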